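# Start the stove from the control box: fan, gas, ignition

## Robot

A 6-joint arm with a two-finger parallel gripper is mounted at the origin on the work surface. World frame = base frame: x ahead of the robot, y to its left, z up, the work surface at z = 0. Lengths are in m, angles in rad, forces in N, time in s.
With the tool pointing down it reaches from about 0.275 to 0.825 m from the base axis. Payload 4.9 kg.
Tool frame: the origin (TCP) lies midway between the tips of the shut fingers; the grasp point (between the pads) lies 19 mm behind it (bot.grip_depth is the distance from the TCP to the grasp point, in m); y points along the fingers, x is the direction in which the jaws open and shut, and the axes are right-handed (so a half turn about y gives the same grasp; the last joint's range is limited). The gripper opens to 85 mm and grips with 20 to 120 N. Pads are 22 mm wide; open, the fingers measure 114 mm over their backs; the gripper's body (76 mm by 85 mm) begins 54 mm behind the grasp point. The pads swing forward as they close: fully open they stand 13 mm farther back than shut.
Start: joints at [-1.445, 0.326, -0.193, 1.052, 0, 1.437], TCP at [0.141, -0.532, 0.231] pointing down, gripper open.
Joint ranges: [-2.65, 2.65], [-0.97, 1.79], [-1.3, 1.35], [-1.93, 2.1], [-1.47, 1.37], [-3.14, 3.14]. Speed limits (rad/s): [2.57, 2.57, 3.14, 3.14, 3.14, 3.14].

## Interface

Orientations are given as a unit quaternion [w, x, y, z].
In Python, from cell import bot gives the robot as it stands. Calls block until the motion is done:
- bot.move_pose(position, orientation): joint-space move of the TCP to a pose.
- bot.move_linear(position, speed=0.15, rotation=None, until_force=None): straight line of the TCP; rotation=None keeps the orientation; speed is the mean speed in m/s. With until_force (N) it stops when the force on the tool has changed by that much, and returns True; else False.
- bot.goto_joints(angles): joint-space move.
- bot.set_gripper(opening, grasp_force=None): opening from 0.0 (shut) to 1.0 (fully open); grasp_force is the grip in N (None keeps the last); returns when the fingers have stopped.
- bot.wait(seconds).
- bot.solve_ik(position, orientation): joint angles nearest the present ones, or None.
- bot.camera(name): name is "scene" or "top" or "wrist"; returns the picture (420x560x3 uint8, red, green, blue); there is no depth.
- bot.calibration(name): a dict with "mtx" (3x3 intrinsics, pixels), "extrinsics" (4x4, takes a point from world to camera coordinates); the wrist camera has in their place "hand_eye" (4x4, takes a point from camera to tool coordinates, whose origin is the TCP and whose axes are the tool frame's). Camera axes: x right, y down, z forward; pixel columns grow to the right and rows downward; lengths in m; the calibration is good to about 2 mm. A picture is of the moment at which its call begins: read the wrist's pose just before it. calibration takes no time and is no camera call.
A pose or a line that the arm cannot do raises bot.PlanningError and nothing moves.
- bot.close_job(): hands the job in, once; it reports no verdict.
Trained networks look in the newest picture that a camera, given by its name, has taken for a name from the list of things; names that differ only in an ending like _2 or _b are one class to them, and where a whole thing is asked for, a point or a joint stands for the part that bears it (a point fixed in the world has none). Each returns a list of dicts, best first, with "confidence" (0 to 1); they miss things now and then, are a little off and sometimes report something else, mostly with a low value. They report only what shows in the picture. A call takes as long as a camera call.
- bot.search_frame(camera, thing): "bbox" ([left, top, width, height] in pixels, round what is visible of it).
Readings, each from a call of its own:
- bot.read_clock(): time.
- bot.read_joint_positions(): joint angles.
- bot.read_joint_vel(): joint speeds.
- bot.read_joint_efforts(): joint torques, N m.
- bot.read_position(): TCP position.
- bot.read_tool_rot(): TCP orientation.
- bot.read_ft_force(): force on the tool from outside, world axes, zero at the start.
- bot.read_moment(): the same for the moment, N m.
- bot.read_gripper_width(): opening from 0.0 (shut) to 1.0 (fully open).
Only numpy, scipy, OpenCV 4.12 (cv2) and the standard library are available. Lean on these libraries where they do the work, as an engineer would, in place of code of your own. Each camera call takes 0.05 s, during which the arm holds its last target. There are 200 camera calls.

## Task

Get the stove ready from the grey control box on the counter: with a fingertip press the bar-shaped fan key, then the large round gas key, then the small square ignition key, in exactly that order, each gently until it is down and stays down. Leave the cross-shaped lamp key up and do not move the saucepan, jug, cutting board or pestle.

Things in the scene. Friction and masses are not known exactly. Their poses are not given: they have to be found in the camera images.
- control_box: Grey painted steel control box, 200 x 200 mm and 45 mm high, fixed to the counter. Origin: centre of its underside; x and y run parallel to its sides. Four square dark switch plates sit on its top, two by two, centres 90 mm apart (45 mm from the box centre in x and in y); which key sits at which of the four places varies.
- fan_switch: Switch plate of the fan key, dark steel, 68 x 68 x 8 mm, lying fixed on top of the box, turned the same way as the box. Origin: centre of its underside (45 mm above the counter); its top is 53 mm above the counter.
- fan_top (a point): Centre of the top face of the fan key; moves down with it; about 69 mm above the counter when the key is up. The key is off-white plastic like the other keys; seen from above it is a plain bar, 54 mm long (along the box's y) by 20 mm wide. It stands 16 mm above its switch plate and always faces straight up.
- fan_key (a joint): How far the fan key is pressed down, in m: 0 up, 0.010 at its stop. It moves down against about 3 N of friction, has no return spring and stays where it is left; it counts as pressed from 0.005 on. The stop is hard: come down slowly (20 to 30 mm/s) and stop between 5 and 10 mm, or at 5 to 6 N.
- gas_switch: Switch plate of the gas key, dark steel, 68 x 68 x 8 mm, lying fixed on top of the box, turned the same way as the box. Origin: centre of its underside (45 mm above the counter); its top is 53 mm above the counter.
- gas_top (a point): Centre of the top face of the gas key; moves down with it; about 69 mm above the counter when the key is up. The key is off-white plastic like the other keys; seen from above it is a large round disc, 46 mm across. It stands 16 mm above its switch plate and always faces straight up.
- gas_key (a joint): How far the gas key is pressed down, in m: 0 up, 0.010 at its stop. It moves down against about 3 N of friction, has no return spring and stays where it is left; it counts as pressed from 0.005 on. The stop is hard: come down slowly (20 to 30 mm/s) and stop between 5 and 10 mm, or at 5 to 6 N.
- ignition_switch: Switch plate of the ignition key, dark steel, 68 x 68 x 8 mm, lying fixed on top of the box, turned the same way as the box. Origin: centre of its underside (45 mm above the counter); its top is 53 mm above the counter.
- ignition_top (a point): Centre of the top face of the ignition key; moves down with it; about 69 mm above the counter when the key is up. The key is off-white plastic like the other keys; seen from above it is a small square, 26 by 26 mm. It stands 16 mm above its switch plate and always faces straight up.
- ignition_key (a joint): How far the ignition key is pressed down, in m: 0 up, 0.010 at its stop. It moves down against about 3 N of friction, has no return spring and stays where it is left; it counts as pressed from 0.005 on. The stop is hard: come down slowly (20 to 30 mm/s) and stop between 5 and 10 mm, or at 5 to 6 N.
- lamp_switch: Switch plate of the lamp key, dark steel, 68 x 68 x 8 mm, lying fixed on top of the box, turned the same way as the box. Origin: centre of its underside (45 mm above the counter); its top is 53 mm above the counter.
- lamp_top (a point): Centre of the top face of the lamp key; moves down with it; about 69 mm above the counter when the key is up. The key is off-white plastic like the other keys; seen from above it is a cross (plus sign), 48 mm over each pair of arms, arms 16 mm wide. It stands 16 mm above its switch plate and always faces straight up.
- lamp_key (a joint): How far the lamp key is pressed down, in m: 0 up, 0.010 at its stop. It moves down against about 3 N of friction, has no return spring and stays where it is left; it counts as pressed from 0.005 on. The stop is hard: come down slowly (20 to 30 mm/s) and stop between 5 and 10 mm, or at 5 to 6 N.
- saucepan: Copper-coloured open saucepan, 170 mm across, 85 mm high, with a 160 mm long straight handle towards its own +y, 72 mm up. Loose, stands on the counter to the left of the box. Origin: centre of its underside.
- jug: White ceramic jug, 110 mm across, 170 mm high, handle towards its own -y, spout at +y. Loose, stands on the counter to the right of the box. Origin: centre of its underside.
- cutting_board: Yellow hard plastic cutting board, 150 x 250 x 15 mm, loose on the counter beyond the box. Origin: centre of its underside.
- pestle: Wooden pestle, 170 mm long along its own x, up to 38 mm thick, lying loose on the cutting board. Origin: under its middle, at the board's top.

How it is judged:
On the way, in this order (a step that is already met when the one before it is completed fails the run):
1. the fan key is down (value of joint fan_key above 0.005 m), for 0.2 s.
2. the gas key is down (value of joint gas_key above 0.005 m), for 0.2 s.
3. the ignition key is down (value of joint ignition_key above 0.005 m), for 0.2 s.
At the end, for the whole second after the job is handed in: The fan, gas and ignition keys are each more than 5 mm down, the lamp key less than 2 mm, and saucepan, jug, board and pestle are within 15 mm of where they began (value of joint each of fan_key, gas_key, ignition_key above 0.005 m and value of joint lamp_key below 0.002 m and distance of each of saucepan, jug, cutting_board, pestle from where it was at the start of the episode below 0.015 m); the robot touches nothing.
It fails at once if the keys are pressed out of order: gas before fan is down, or ignition before gas is down ((value of joint gas_key above 0.003 m and value of joint fan_key below 0.005 m) or (value of joint ignition_key above 0.003 m and value of joint gas_key below 0.005 m)).
It fails at once if the lamp key is pressed (value of joint lamp_key above 0.003 m).
It fails at once if a key, its switch plate or the control box is pressed harder than 30 N (contact force between any of fan_switch, gas_switch, ignition_switch, lamp_switch, control_box and anything else above 30 N).
It fails at once if a key or its switch plate is pressed with the arm or the gripper's body instead of the fingers (contact force between any of fan_switch, gas_switch, ignition_switch, lamp_switch and the arm above 1 N).
It fails at once if the saucepan, jug, cutting board or pestle is moved or lifted by more than 20 mm (distance of any of saucepan, jug, cutting_board, pestle from where it was at the start of the episode above 0.02 m).
It also fails if it takes over 45 s, if anything falls off the work surface, if the arm or the gripper's body presses on something with over 40 N, if the wrist force passes 120 N, or if a joint passes its speed limit or range.

## Working session

There is one attempt and no reset: what is moved stays moved. The work goes in short steps, each a Python script; the robot and the scene stay as the last script left them, time stands still between calls to the robot, and variables do not carry over. Pictures are saved under pics/ and viewed, about 8 in all and at most 12, crops included, and the job is handed in when it is done.

```bash
mkdir -p pics && cat > h.py <<'E'
import numpy as np, cv2
from cell import bot
def save(n,im): cv2.imwrite(f'pics/{n}.png',im[:,:,::-1])
def px2w(cam,u,v,z):
    c=bot.calibration(cam);K=np.array(c['mtx']);T=np.array(c['extrinsics'])
    R,t=T[:3,:3],T[:3,3];o=-R.T@t;d=R.T@np.linalg.solve(K,[u,v,1.])
    return o+d*(z-o[2])/d[2]
def w2px(cam,p):
    c=bot.calibration(cam);q=np.array(c['mtx'])@(np.array(c['extrinsics'])@np.r_[p,1])[:3]
    return q[:2]/q[2]
E
python3 - <<'E'
from h import *
for cam in ['top','scene']: save(cam+'0',bot.camera(cam))
for n,z in [('control_box',.045),('fan_switch',.06),('gas_switch',.06),('ignition_switch',.06),('lamp_switch',.06),('saucepan',0.085),('jug',.17),('cutting_board',.015),('pestle',.03)]:
    for r in bot.search_frame('top',n)[:2]:
        b=r['bbox'];print(n,np.round(b),round(r['confidence'],2),px2w('top',b[0]+b[2]/2,b[1]+b[3]/2,z).round(3))
print(bot.read_clock(),bot.read_tool_rot(),bot.read_position())
print(bot.calibration('top'))
E
```

```text
control_box [255. 201.  88.  89.] 0.73 [ 0.544 -0.085  0.045]
gas_switch [292. 209.  25.  30.] 0.82 [ 0.604 -0.101  0.06 ]
ignition_switch [304. 239.  32.  29.] 0.71 [ 0.519 -0.145  0.06 ]
lamp_switch [280. 251.  27.  29.] 0.96 [ 0.485 -0.068  0.06 ]
saucepan [284. 261.  18.  13.] 0.7 [ 0.479 -0.063  0.085]
saucepan [ 66. 212. 105.  81.] 0.57 [0.525 0.434 0.085]
jug [389. 204.  53.  38.] 0.72 [ 0.597 -0.392  0.17 ]
cutting_board [258. 138.  81.  50.] 0.56 [ 0.8   -0.088  0.015]
cutting_board [316. 246.  10.  10.] 0.33 [ 0.528 -0.153  0.015]
pestle [277. 147.  56.  22.] 0.65 [ 0.813 -0.107  0.03 ]
0.55 [ 0.56056409 -0.56054887  0.43101763 -0.43101819] [ 0.14130435 -0.53153871  0.23127405]
{'mtx': array([[440.68620934,   0.        , 277.44134144],
       [  0.        , 440.68620934, 208.85180293],
       [  0.        ,   0.        ,   1.        ]]), 'extrinsics': array([[-0.00616323, -0.99992888,  0.01021073, -0.0172751 ],
       [-0.99153856,  0.00478684, -0.12972421,  0.65367263],
       [ 0.1296661 , -0.01092385, -0.99149754,  1.27897221],
       [ 0.        ,  0.        ,  0.        ,  1.        ]])}
```

View pics/top0.png

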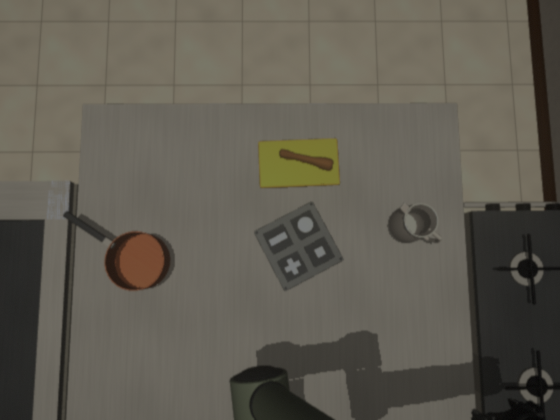

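View pics/scene0.png

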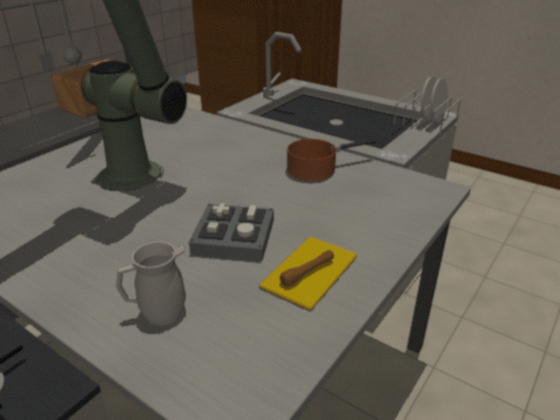

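The top view shows the bar (fan) at about (278,239), the disc (gas) at (305,224), the square (ignition) at (320,252) and the cross (lamp) at (292,265). The networks agree on gas, ignition and lamp, and missed the fan. Next I'll segment the keys, move above the box and refine with the wrist camera.

```bash
cat >> h.py <<'E'
from scipy.spatial.transform import Rotation as Ro
def quat(yaw):  # tool y down, tool x at yaw in the world
    x=np.array([np.cos(yaw),np.sin(yaw),0]);y=np.array([0,0,-1.]);q=Ro.from_matrix(np.c_[x,y,np.cross(x,y)]).as_quat()
    return q[[3,0,1,2]]
def rot(): q=np.array(bot.read_tool_rot());return Ro.from_quat(q[[1,2,3,0]]).as_matrix()
def blobs(im,mask,lo,thr):
    g=im.min(2).astype(np.uint8);m=((g>thr)&mask).astype(np.uint8)
    n,_,s,c=cv2.connectedComponentsWithStats(m)
    return [(c[i],s[i]) for i in range(1,n) if s[i][4]>lo]
E
python3 - <<'E'
from h import *
print(rot().round(2))
im=bot.camera('top')
mask=np.zeros(im.shape[:2],np.uint8);cv2.fillConvexPoly(mask,np.array([[258,234],[311,206],[340,257],[288,287]]),1)
P=[]
for c,s in blobs(im,mask>0,25,130): print(c.round(1),s,px2w('top',*c,.069).round(4));P.append(px2w('top',*c,.069))
ctr=np.mean([px2w('top',u,v,.069) for u,v in [(278,239),(305,224),(320,252),(292,265)]],0)
print(ctr)
bot.set_gripper(0)
x=rot()[:,0];yaw=np.arctan2(x[1],x[0]);print('yaw',yaw,np.array(bot.calibration('wrist')['hand_eye']).round(3))
for y in [yaw,0,np.pi/2,-np.pi/2,np.pi]: print(y,bot.solve_ik([ctr[0]-.03,ctr[1],.3],quat(y)))
E
```

```text
[[ 0.26  0.    0.97]
 [-0.97  0.    0.26]
 [-0.   -1.    0.  ]]
[ 0.54397236 -0.08193226  0.069     ]
yaw -1.3109853695502185 [[ 1.    -0.    -0.001  0.001]
 [ 0.001 -0.321  0.947 -0.143]
 [-0.    -0.947 -0.321  0.082]
 [ 0.     0.     0.     1.   ]]
-1.3109853695502185 [-0.29996829  0.23410293 -0.14161972  1.19507367  0.          2.58181341]
0 [-0.29996829  0.23410293 -0.14161972  1.19507367  0.          1.27082804]
1.5707963267948966 [-0.29996829  0.23410293 -0.14161972  1.19507367  0.         -0.29996829]
-1.5707963267948966 [-0.29996829  0.23410293 -0.14161972  1.19507367  0.          2.84162436]
3.141592653589793 [-0.29996829  0.23410293 -0.14161972  1.19507367  0.         -1.87076462]
```

```bash
python3 - <<'E'
from h import *
yaw=np.radians(119);q=quat(yaw);R=Ro.from_quat(q[[1,2,3,0]]).as_matrix()
ctr=np.array([.544,-.082,0]);p=ctr+.045*R[:,2]+[0,0,.27]
bot.move_pose(p,q)
pos,Rt=np.array(bot.read_position()),rot()
im=bot.camera('wrist');save('w1',im);np.savez('w1.npz',im=im,pos=pos,R=Rt)
for n in ['fan_switch','gas_switch','ignition_switch','lamp_switch','fan_top','gas_top','ignition_top','lamp_top']:
    for r in bot.search_frame('wrist',n)[:2]: print(n,np.round(r['bbox']),round(r['confidence'],2))
print(pos,bot.read_clock(),bot.calibration('wrist')['mtx'])
E
```

```text
fan_switch [291. 228.  60.  59.] 0.58
gas_switch [207. 229.  64.  57.] 0.65
ignition_switch [202. 142.  70.  70.] 0.96
lamp_switch [292. 149.  68.  64.] 0.96
fan_top [296. 251.  50.  25.] 0.97
gas_top [216. 240.  45.  42.] 0.81
gas_top [ 0. 81. 35. 86.] 0.69
ignition_top [221. 164.  30.  32.] 0.92
lamp_top [300. 155.  55.  51.] 0.6
[ 0.5045703  -0.10436248  0.26993595] 3.8417 [[358.62884444   0.         277.80605457]
 [  0.         358.62884444 216.58363665]
 [  0.           0.           1.        ]]
```

View pics/w1.png

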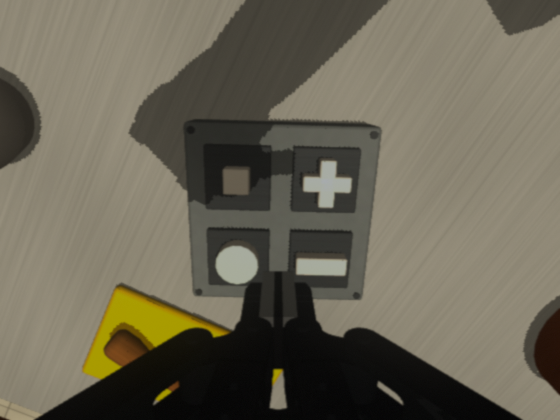

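The wrist view shows ignition (shadowed square) at (236,181), lamp cross at (327,184), gas disc at (237,264) and fan bar at (321,266). This matches the top view. Next I'll project these to world positions and check them against the 90 mm grid.

```bash
python3 - <<'E'
from h import *
d=np.load('w1.npz');c=bot.calibration('wrist');K=np.array(c['mtx']);H=np.array(c['hand_eye'])
g=d['im'].min(2)
def ray(u,v,z):
    o=d['pos']+d['R']@H[:3,3];r=d['R']@H[:3,:3]@np.linalg.solve(K,[u,v,1.]);return o+r*(z-o[2])/r[2]
px={'fan':(321,265.5),'gas':(237,264),'ign':(236,180.5),'lamp':(327,183)}
for n in ['fan','gas','lamp']:
    u,v=map(int,px[n]);m=np.zeros(g.shape,bool);m[v-32:v+30,u-32:u+32]=1
    for cc,s in blobs(d['im'],m,200,120): print(n,cc.round(1),s);px[n]=tuple(s[:2]+(s[2:4]-1)/2)if n!='gas' else tuple(cc)
W={n:ray(*p,.069) for n,p in px.items()}
T={'fan':(278.5,239),'gas':(305.5,224),'ign':(320,252),'lamp':(292,265.5)}
names=list(px)
for n in names: print(n,W[n].round(4),'top cam',px2w('top',*T[n],.069).round(4))
# rigid fit of 90 mm grid
L=np.array([(45,45),(45,-45),(-45,-45),(-45,45)])/1000.
A=np.array([W[n][:2] for n in names]);cm=A.mean(0)
U,_,V=np.linalg.svd(L.T@(A-cm));Rr=(U@V).T
F=(Rr@L.T).T+cm;print('det',np.linalg.det(Rr),'yaw',np.degrees(np.arctan2(Rr[1,0],Rr[0,0])),cm)
for n,f,a in zip(names,F,A): print(n,f.round(4),((a-f)*1000).round(1))
np.savez('keys.npz',**dict(zip(names,F)))
E
```

```text
fan [320.7 266.6] [297 259  49  16 749]
gas [236.3 264.4] [ 216  246   42   38 1223]
lamp [326.9 183.8] [ 304  161   47   47 1127]
fan [ 0.5607 -0.0216  0.069 ] top cam [ 0.5615 -0.0231  0.069 ]
gas [ 0.6019 -0.1015  0.069 ] top cam [ 0.605  -0.1024  0.069 ]
ign [ 0.521  -0.1427  0.069 ] top cam [ 0.5231 -0.1434  0.069 ]
lamp [ 0.4809 -0.0629  0.069 ] top cam [ 0.4848 -0.0617  0.069 ]
det 1.0000000000000004 yaw 27.062751125706583 [ 0.5411338  -0.08215935]
fan [ 0.5607 -0.0216] [-0.  0.]
gas [ 0.6017 -0.1018] [0.3 0.2]
ign [ 0.5215 -0.1427] [-0.6  0.1]
lamp [ 0.4806 -0.0626] [ 0.3 -0.3]
```

```bash
cat >> h.py <<'E'
YAW=np.radians(117.06)
def press(n,z=.061):
    k=np.load('keys.npz')[n]
    bot.move_pose([*k,.13],quat(YAW));bot.move_linear([*k,.080],speed=.08);bot.wait(.2)
    f0=np.array(bot.read_ft_force())
    h1=bot.move_linear([*k,.070],speed=.03,until_force=5.5);f1=np.array(bot.read_ft_force())
    h2=bot.move_linear([*k,z],speed=.02,until_force=5.5)
    p=np.array(bot.read_position());f2=np.array(bot.read_ft_force());bot.wait(.3)
    bot.move_linear([*k,.13],speed=.08)
    print(n,h1,h2,'pos',p.round(4),'dF',(f1-f0).round(2),(f2-f0).round(2),'t',bot.read_clock())
E
python3 - <<'E'
from h import *
press('fan')
k=np.load('keys.npz')
ctr=np.mean([k[n] for n in k.files],0);R=Ro.from_quat(quat(YAW)[[1,2,3,0]]).as_matrix()
bot.move_pose(np.r_[ctr,.27]+.045*R[:,2],quat(YAW))
save('w2',bot.camera('wrist')[110:310,160:400].repeat(3,0).repeat(3,1))
E
```

```text
fan False False pos [ 0.5606 -0.0216  0.0607] dF [-0.07 -0.89 -0.74] [ 0.35 -1.27 -1.44] t 7.9417
```

View pics/w2.png

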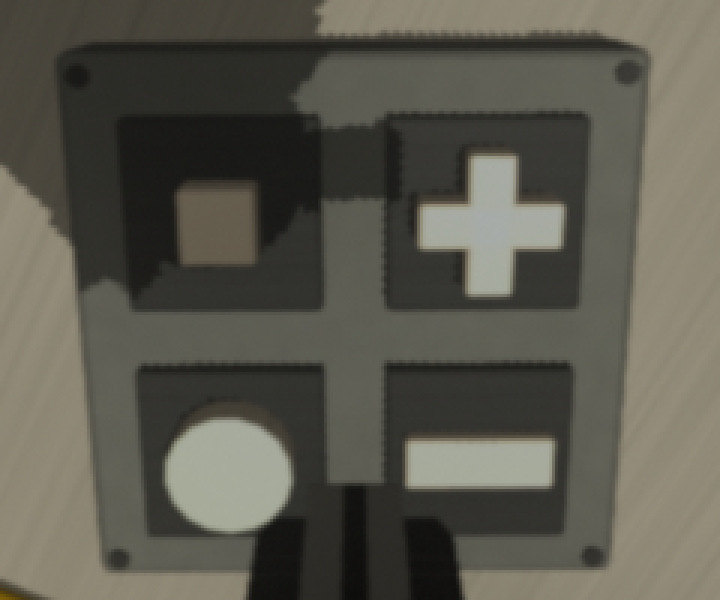

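The fan bar's side face looks thinner than before, with its centre at about (320,264.6) in the full image. I'll check this against the pixel predicted for up and for pressed.

```bash
cat >> h.py <<'E'
def depth_check(names,tag=None):
    c=bot.calibration('wrist');K=np.array(c['mtx']);H=np.array(c['hand_eye']);k=np.load('keys.npz')
    pos,R=np.array(bot.read_position()),rot();im=bot.camera('wrist')
    def pr(p): q=K@(H[:3,:3].T@(R.T@(p-pos)-H[:3,3]));return q[:2]/q[2]
    for n in names:
        a,b=pr(np.r_[k[n],.069]),pr(np.r_[k[n],.060]);u,v=a.astype(int)
        m=np.zeros(im.shape[:2],bool);m[v-32:v+32,u-36:u+36]=1
        for cc,s in blobs(im,m,200,60 if n=='ign' else 120): print(n,'up',a.round(1),'down',b.round(1),'seen',(s[:2]+(s[2:4]-1)/2).round(1),cc.round(1),s)
    if tag: save(tag,im[110:310,160:400].repeat(3,0).repeat(3,1))
    return im
E
python3 - <<'E'
from h import *
depth_check(['fan','gas','lamp'])
E
```

```text
fan up [319.5 268.3] down [318.6 264.5] seen [319. 265.] [318.7 265. ] [295 258  49  15 723]
gas up [234.5 268.4] down [235.4 264.6] seen [235.  268.5] [234.8 268.6] [ 215  250   41   38 1218]
lamp up [323.  185.3] down [321.9 183.2] seen [323.  185.5] [322.7 185.4] [ 300  163   47   46 1126]
```

The fan row is at 265.0 (up would be 268.3, 9 mm down 264.5), so it is about 8 mm down. Gas and lamp are still up. Next come gas and ignition.

```bash
python3 - <<'E'
from h import *
k=np.load('keys.npz')
ctr=np.mean([k[n] for n in k.files],0);R=Ro.from_quat(quat(YAW)[[1,2,3,0]]).as_matrix()
def look(t=None): bot.move_pose(np.r_[ctr,.27]+.045*R[:,2],quat(YAW)); depth_check(['fan','gas','ign','lamp'],t)
press('gas');look()
press('ign');look('w3');save('top1',bot.camera('top'))
print(bot.read_clock())
E
```

```text
gas False False pos [ 0.6017 -0.1018  0.0608] dF [-0.07  0.8  -0.62] [-0.21  0.73  0.08] t 12.8667
fan up [320.9 267.4] down [319.9 263.6] seen [320.5 264. ] [320.3 264. ] [297 257  48  15 713]
gas up [236.  267.4] down [236.9 263.7] seen [237. 264.] [237.1 264. ] [ 217  246   41   37 1172]
ign up [232.5 184.6] down [233.6 182.5] seen [232.5 185. ] [232.5 185. ] [220 173  26  25 620]
ign up [232.5 184.6] down [233.6 182.5] seen [231.5 209. ] [224.6 212.8] [196 203  72  13 256]
lamp up [324.4 184.6] down [323.3 182.4] seen [324.  184.5] [324.  184.6] [ 301  162   47   46 1135]
ign False False pos [ 0.5214 -0.1427  0.0608] dF [-0.19 -1.22  1.41] [-0.51  0.19  1.53] t 17.6583
fan up [320.6 267.3] down [319.6 263.5] seen [320.  263.5] [320.1 263.9] [296 256  49  16 726]
gas up [235.9 267.3] down [236.8 263.5] seen [237. 264.] [237.  263.7] [ 217  246   41   37 1164]
ign up [232.4 184.6] down [233.5 182.5] seen [233.  182.5] [233.4 182.4] [221 171  25  24 580]
ign up [232.4 184.6] down [233.5 182.5] seen [231.5 208.5] [223.4 212.4] [196 202  72  14 291]
lamp up [324.1 184.6] down [323.  182.5] seen [324.  184.5] [323.9 184.4] [ 301  162   47   46 1107]
18.4
```

View pics/w3.png

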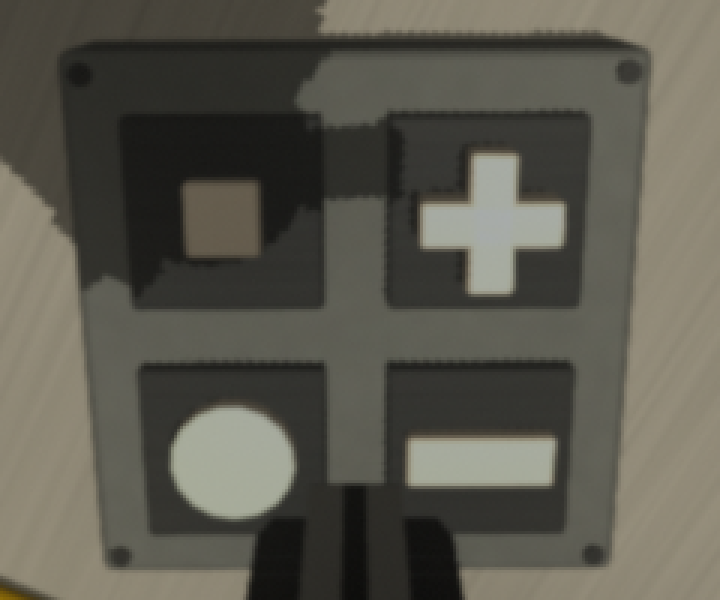

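View pics/top1.png

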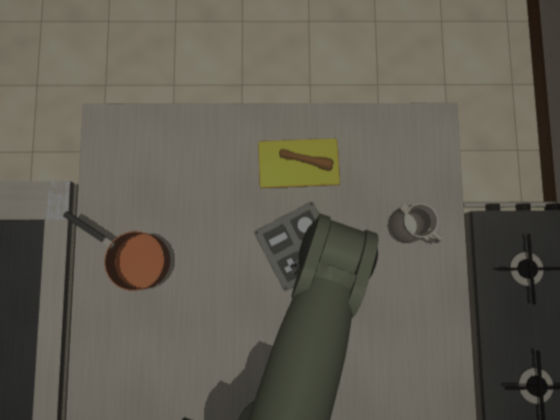

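The close-up shows the fan bar, gas disc and ignition square shifted to their down positions with thin sides, and the cross still up at (324,184). In the top view the pan, jug, board and pestle are where they began. I'll hand it in.

```bash
python3 -c "
from h import *
print(bot.read_position(),bot.read_clock());bot.close_job()"
```

```text
[ 0.50033108 -0.10257069  0.268323  ] 18.4
the job is handed in; nothing more can be done
```

I pressed the fan, gas and ignition keys in that order with the shut fingertips. Each press was slow, to about 8 mm down, and took until 18.4 s of the robot's clock. The job is handed in, with the arm parked 0.27 m above the counter and touching nothing.

**Keys:** in the last wrist picture, fan, gas and ignition sit within about 0.5 px of where a key 9 mm down should appear. The lamp key is where an up key should appear.

**Other objects:** by eye, the saucepan, jug, board and pestle look unmoved between the first and last top views. I did not measure them.

**Checks that failed or disagreed:**
- **Force:** the readings (about 1.5 N or less vertically) did not clearly show the 3 N key friction, and no force stop triggered. The picture check is therefore the main evidence that the keys are down.
- **Recognition:** the network missed the fan switch in the first top view but found it in the wrist view.
- **Position:** the top and wrist cameras differed by 2 to 4 mm on the key positions. I used the wrist values, which fit the 90 mm grid to within 0.6 mm.

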